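# Clear the jar and flip the tea box lid open

## Robot

A 6-joint arm with a two-finger parallel gripper is mounted at the origin on the work surface. World frame = base frame: x ahead of the robot, y to its left, z up, the work surface at z = 0. Lengths are in m, angles in rad, forces in N, time in s.
With the tool pointing down it reaches from about 0.3 to 0.875 m from the base axis. Payload 6.4 kg.
Tool frame: the origin (TCP) lies on the centre line of the jaws, within the pads' length; the fingertips stand 17 mm ahead of it and the grasp point (between the pads) lies 2 mm behind it; z points along the fingers, y is the line along which they close (so a half turn about z gives the same grasp; the last joint's range is limited). The gripper opens to 88 mm and grips with 3 to 60 N. Pads are 18 mm wide; open, the fingers measure 123 mm over their backs; the gripper's body (75 mm by 187 mm) begins 45 mm behind the grasp point.
Start: joints at [-1.476, 0.181, 1.607, -0, 1.354, -0.206], TCP at [0.17, -0.549, 0.256] pointing down, gripper open.
Joint ranges: [-2.99, 2.99], [-0.89, 2.07], [0.3, 2.58], [-1.14, 4.28], [0, 2.63], [-3.12, 3.12]. Speed limits (rad/s): [2.57, 2.57, 3.01, 3.14, 3.14, 3.14].

## Interface

Orientations are given as [roll, pitch, yaw] about the fixed x, y, z axes, in that order (R = Rz(yaw) Ry(pitch) Rx(roll)).
In Python, from station import env, solve_ik, vision, hand_in, nets gives the robot as it stands. Calls block until the motion is done:
- env.reach(position, orientation): joint-space move of the TCP to a pose.
- env.line_to(position, vel=0.15, rot=None, max_force=None): straight line of the TCP; rot=None keeps the orientation; vel is the mean speed in m/s. With max_force (N) it stops when the force on the tool has changed by that much, and returns True; else False.
- env.move_j(angles): joint-space move.
- env.command_gripper(opening, newtons=None): finger opening in m; newtons is the grip in N (None keeps the last); returns when the fingers have stopped.
- env.sleep(seconds).
- solve_ik(position, orientation): joint angles nearest the present ones, or None.
- env.state(): the state.
- vision.grab_frame(name): name is "scene" or "top"; returns a dict with "frame" (480x640x3 uint8, red, green, blue), "mtx" (3x3 intrinsics, pixels), "extrinsics" (4x4, takes a point from camera to world coordinates). Camera axes: x right, y up, looking along -z (the intrinsics and any distortion apply to the point x, -y, -z); pixel columns grow to the right and rows downward; lengths in m; the calibration is good to about 2 mm. A picture is of the moment at which its call begins. There is no depth.
A pose or a line that the arm cannot do raises env.MotionError and nothing moves.
- hand_in(): hands the job in; it is judged then, once.
Trained networks look in a picture, given as the dict that the camera call returned (one of the last four; its "shot" number tells which), for a name from the list of things; names that differ only in an ending like _2 or _b are one class to them, and where a whole thing is asked for, a point or a joint stands for the part that bears it (a point fixed in the world has none). Each returns a list of dicts, best first, with "p" (0 to 1); they miss things now and then, are a little off and sometimes report something else, mostly with a low value. They report only what shows in the picture. A call takes as long as a camera call. They do not tell look-alikes from the thing itself.
- nets.boxes_of(picture, target): "bbox" ([left, top, right, bottom] in pixels, round what is visible of it).
The state is a dict: "t": time; "q": joint angles; "qd": joint speeds; "tau": joint torques, N m; "tcp_pos": TCP position; "orientation": TCP orientation; "force": force on the tool from outside, world axes, zero at the start; "ft_torque": the same for the moment, N m; "grip_width": finger opening in m; "grasp_force": force on a finger pad.
Only numpy, scipy, OpenCV 4.12 (cv2) and the standard library are available. Lean on these libraries where they do the work, as an engineer would, in place of code of your own. Each camera call takes 0.05 s, during which the arm holds its last target. There are 200 camera calls.

## Task

First push the jar that stands close to the hinge side of the larger wooden box, the tea box, along the worktop until it is wholly out of the way of that box's lid. Then flip the lid up from under its front lip, over the top and all the way back, so that it lies open against its stop by its own weight. Use only the fingertips or the outside of the fingers, gently: do not grip, lift or topple the jar, keep the tea box closed until the jar is clear, and leave the smaller box shut and the other things where they are.

Things in the scene. Friction and masses are not known exactly. Their poses are not given: they have to be found in the camera images.
- tea_box: The larger of the two wooden boxes with hinged lids: 120 mm deep (its x axis), 140 mm wide (its y axis), 78 mm high with the lid shut; rim 70 mm above the worktop. Heavy on rubber feet, it does not move. Origin at the centre of its underside; x points from its front (the lip) to its back (the hinge); z is up. Its front faces roughly to the robot's right; place and yaw vary.
- tea_lid (a joint): Angle of the tea box's lid: 0 rad shut, growing as it swings up and back; over centre at about 1.57, on its stop at 2.45 (about 50 degrees beyond upright). Plain hinge, no spring, almost no friction: below 1.5 rad the lid falls shut, beyond 1.65 it falls open. The lid weighs 0.12 to 0.25 kg: about 1 N upward at the lip lifts it.
- tea_lid_hinge (a point): Middle of the tea box's hinge line, at the back rim of the box: 60 mm behind the box's centre, 70 mm above the worktop, in the plane of the lid's underside. The hinge line runs along the box's y axis.
- tea_lid_lip (a point): Middle of the front lower edge of the tea box's lid, 148 mm from the hinge; it moves with the lid. The lid is a flat board 140 mm wide, 8 mm thick, without a knob; shut, it overhangs the box's front wall by 28 mm over its full width, and the underside of this lip is 70 mm above the worktop with free space under it.
- jar: Blue ceramic jar with a flat cork lid, 72 mm in diameter, 84 mm high, 0.3 to 0.55 kg, loose just behind the tea box's hinge (gap 12 to 20 mm), blocking its lid. Origin at the centre of its underside. Pushed 40 mm or less above the worktop, it slides without tipping. Clear of the lid: centre over 107 mm from the box's centre along the box's y, or over 165 mm behind it. Free worktop on both sides.
- recipe_lid (a joint): Angle of the lid of the smaller wooden box, 0 shut; it stays shut.
- recipe_box: The smaller wooden box: 90 mm deep (x), 100 mm wide (y), 78 mm high, its lid overhanging the front by 18 mm. Fixed. Origin at the centre of its underside, x axis from its front to its back. The two boxes swap sides.
- spice: Small glass spice jar with a steel cap, 40 mm in diameter, 85 mm high, standing close beside the smaller box; its origin is at the centre of its underside
- mug: Brown mug, 76 mm wide, 90 mm high; its origin is at the centre of its underside
- mill: Dark wooden pepper mill, 56 mm wide, 158 mm high; its origin is at the centre of its underside
- bowl: White bowl, 120 mm wide, 50 mm high; its origin is at the centre of its underside
- sugar_pot: Blue ceramic pot, 68 mm wide, 125 mm high, out at one side; its origin is at the centre of its underside
Not all that is in view belongs to the job. What is shaped like the jar but purple is not meant. Leave any blue look-alike of the tea_box alone.

How it is judged:
By the outcome, as a careful person would: the job done as asked, in the order asked, and still so for the second after the job is handed in, with the robot touching nothing.
It also fails if it takes over 59 s, if anything falls off the work surface, if the arm or the gripper's body presses on something with over 40 N, if the wrist force passes 120 N, or if a joint passes its speed limit or range.

## Working session

There is one attempt and no reset: what is moved stays moved. The work goes in short steps, each a Python script; the robot and the scene stay as the last script left them, time stands still between calls to the robot, and variables do not carry over. Pictures are saved under pics/ and viewed, at most 10 in all, crops included, and the job is handed in when it is done.

```bash
mkdir -p pics; cat > h.py <<'E'
import numpy as np, cv2
from station import env, solve_ik, vision, hand_in, nets
def save(d,n): cv2.imwrite(f'pics/{n}.png',d['frame'][:,:,::-1])
def ray(d,u,v):
    K=np.array(d['mtx']);E=np.array(d['extrinsics'])
    c=np.array([(u-K[0,2])/K[0,0],(v-K[1,2])/K[1,1],1])
    return E[:3,3],E[:3,:3]@np.array([c[0],-c[1],-1])
def at_z(d,u,v,z):
    o,r=ray(d,u,v);return o+r*(z-o[2])/r[2]
def proj(d,p):
    K=np.array(d['mtx']);E=np.array(d['extrinsics'])
    c=E[:3,:3].T@(np.array(p)-E[:3,3]);return np.array([K[0,0]*c[0]/-c[2]+K[0,2],K[1,1]*-c[1]/-c[2]+K[1,2]])
def tri(d1,p1,d2,p2):
    o1,r1=ray(d1,*p1);o2,r2=ray(d2,*p2)
    s=np.linalg.lstsq(np.c_[r1,-r2],o2-o1,rcond=None)[0]
    a,b=o1+s[0]*r1,o2+s[1]*r2
    return (a+b)/2,np.linalg.norm(a-b)
E
python3 - <<'E'
from h import *
for n in ['scene','top']:
    d=vision.grab_frame(n);save(d,n)
    print(n,[k for k in d],np.round(d['mtx'],1).tolist(),np.round(d['extrinsics'],3).tolist())
    for t in ['tea_box','recipe_box','jar','spice','mug','mill','bowl','sugar_pot']:
        print(t,[(np.round(b['bbox']).tolist(),round(b['p'],2)) for b in nets.boxes_of(d,t)])
print(env.state()['t'])
E
```

```text
scene ['frame', 'mtx', 'extrinsics', 'shot'] [[497.4, 0.0, 318.1], [0.0, 497.4, 244.9], [0.0, 0.0, 1.0]] [[0.622, -0.445, 0.645, 1.416], [0.783, 0.362, -0.505, -0.767], [-0.009, 0.819, 0.574, 0.933], [0.0, 0.0, 0.0, 1.0]]
tea_box [([342.0, 217.0, 406.0, 274.0], 0.88), ([342.0, 221.0, 412.0, 261.0], 0.73), ([453.0, 198.0, 476.0, 240.0], 0.73)]
recipe_box [([269.0, 266.0, 316.0, 317.0], 0.57)]
jar [([404.0, 246.0, 430.0, 283.0], 0.84), ([440.0, 227.0, 467.0, 260.0], 0.66), ([399.0, 217.0, 425.0, 248.0], 0.56)]
spice [([303.0, 294.0, 322.0, 327.0], 0.64)]
mug [([159.0, 287.0, 205.0, 332.0], 0.9)]
mill [([192.0, 308.0, 221.0, 370.0], 0.67)]
bowl [([403.0, 190.0, 436.0, 216.0], 0.95)]
sugar_pot [([453.0, 197.0, 475.0, 240.0], 0.92)]
top ['frame', 'mtx', 'extrinsics', 'shot'] [[508.6, 0.0, 319.7], [0.0, 508.6, 234.7], [0.0, 0.0, 1.0]] [[0.021, 0.995, -0.097, 0.283], [-1.0, 0.022, 0.003, -0.0], [0.005, 0.097, 0.995, 1.61], [0.0, 0.0, 0.0, 1.0]]
tea_box [([178.0, 281.0, 230.0, 329.0], 0.91), ([248.0, 178.0, 301.0, 230.0], 0.8)]
recipe_box [([358.0, 184.0, 396.0, 221.0], 0.63), ([356.0, 180.0, 402.0, 221.0], 0.61), ([374.0, 166.0, 386.0, 182.0], 0.54)]
jar [([221.0, 183.0, 246.0, 206.0], 0.68), ([198.0, 147.0, 226.0, 172.0], 0.55)]
spice [([374.0, 165.0, 387.0, 181.0], 0.73)]
mug [([447.0, 228.0, 480.0, 261.0], 0.67)]
mill [([457.0, 177.0, 483.0, 196.0], 0.65)]
bowl [([148.0, 212.0, 186.0, 253.0], 0.73)]
sugar_pot []
0.9
```

```bash
python3 - <<'E'
import cv2
a=cv2.imread('pics/top.png')[130:350,130:500];cv2.imwrite('pics/topc.png',cv2.resize(a,None,fx=2.15,fy=2.15,interpolation=cv2.INTER_CUBIC))
a=cv2.imread('pics/scene.png')[170:390,140:500];cv2.imwrite('pics/scenec.png',cv2.resize(a,None,fx=2.2,fy=2.2,interpolation=cv2.INTER_CUBIC))
E
```

```text
(no output)
```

View pics/topc.png

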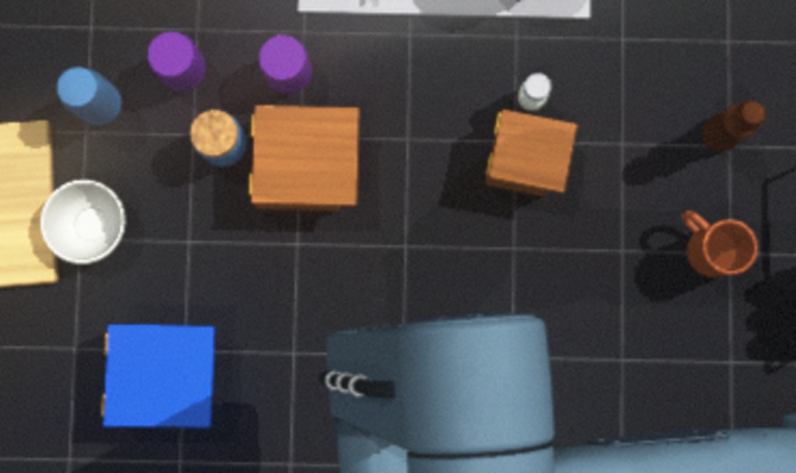

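View pics/scenec.png

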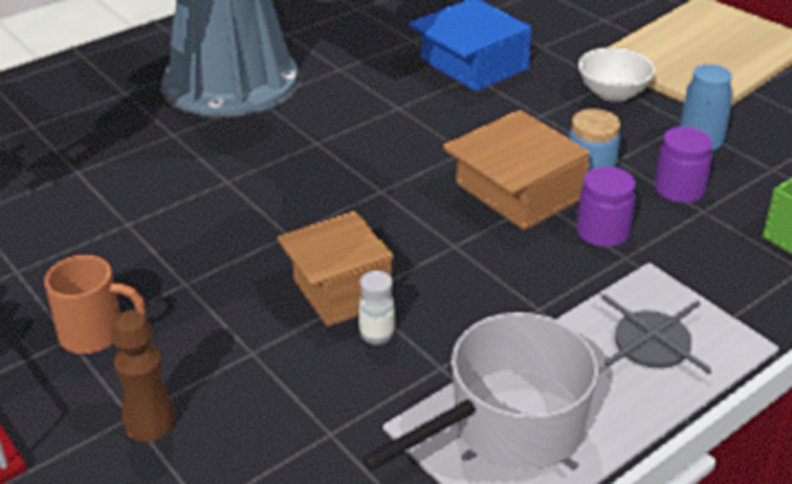

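The top crop shows these objects (crop pixels; frame = crop/2.15 + 130):
- **Wooden tea box:** (305,157), with brass hinges on its left side. The blue box at (158,375) is a look-alike.
- **Jar:** the candidate jars are the cork-lidded blue one at (218,137), the purple ones at (285,65) and (177,62), and the tall blue sugar pot at (88,95). The cork-lidded blue one just behind the hinges fits the description. The scene crop confirms it at (597,135).
- **Way out for the jar:** the purple jars block the +x side, so I will push it toward -x, where it is free.

```bash
cat > meas.py <<'E'
from h import *
def mask(d,bb,lo,hi):
    hsv=cv2.cvtColor(cv2.GaussianBlur(d['frame'],(3,3),0),cv2.COLOR_RGB2HSV)
    m=cv2.inRange(hsv,lo,hi);k=np.zeros_like(m);l,t,r,b=bb;k[t:b,l:r]=m[t:b,l:r]
    c=max(cv2.findContours(k,cv2.RETR_EXTERNAL,cv2.CHAIN_APPROX_NONE)[0],key=cv2.contourArea)
    return cv2.convexHull(c)[:,0,:].astype(float)
def rect(d,bb,z,lo=(5,120,120),hi=(18,255,255)):
    P=np.array([at_z(d,u,v,z)[:2] for u,v in mask(d,bb,lo,hi)])*1000
    return cv2.minAreaRect(P.astype(np.float32))
E
python3 - <<'E'
from meas import *
d=vision.grab_frame('top');s=vision.grab_frame('scene')
hsv=cv2.cvtColor(d['frame'],cv2.COLOR_RGB2HSV)
print('hsv lid',hsv[200,275],'cork',hsv[193,231],'wall',hsv[228,270]); h2=cv2.cvtColor(s['frame'],cv2.COLOR_RGB2HSV)
print('scene lid',h2[238,370],'wall',h2[255,360],h2[258,395],'cork',h2[227,411])
for lo in (110,140,170):
  r=rect(d,(246,174,304,234),.078,(5,100,lo));print(lo,r,cv2.boxPoints(r).round(0).tolist())
r=rect(d,(350,180,402,224),.078);print('recipe',r)
# cork, bowl, purple
for n,bb,z in [('jar',(221,183,244,206),.084),('purpA',(250,146,272,168),.084),('purpB',(199,145,222,167),.084)]:
    print(n,at_z(d,(bb[0]+bb[2])/2,(bb[1]+bb[3])/2,z).round(3))
for n,c in [('jar',(218,137)),('pA',(284,58)),('pB',(173,55)),('sugar',(82,88)),('bowl',(83,222)),('spice',(537,87))]:
    z=dict(jar=.084,pA=.084,pB=.084,sugar=.125,bowl=.05,spice=.085)[n];print(n,at_z(d,c[0]/2.15+130,c[1]/2.15+130,z).round(3))
ct,cs=(218/2.15+130,137/2.15+130),(596/2.2+140,125/2.2+170)
print('jar tri',tri(d,ct,s,cs))
# lid corners from crops: far-left,... top(359,108),(357,205),(252,205),(254,106); scene: front
T=[(359,108),(357,206),(251,206),(254,106)];S=[(518,192),(444,149),(519,112),(589,155)]
for a,b in zip(T,S): print('corner',*tri(d,(a[0]/2.15+130,a[1]/2.15+130),s,(b[0]/2.2+140,b[1]/2.2+170)))
E
```

```text
hsv lid [ 13 161 199] cork [ 16 132 209] wall [ 6 78 46]
scene lid [ 14 131 185] wall [ 13 140 146] [ 13 139 132] cork [ 16 102 211]
110 ((529.5288696289062, 145.69357299804688), (141.59817504882812, 151.8923797607422), 1.2520222663879395) [[457.0, 220.0], [460.0, 68.0], [602.0, 71.0], [599.0, 223.0]]
140 ((529.87255859375, 145.90878295898438), (149.98472595214844, 139.0528106689453), 89.99873352050781) [[460.0, 71.0], [599.0, 71.0], [599.0, 221.0], [460.0, 221.0]]
170 ((529.758056640625, 146.33518981933594), (148.26300048828125, 134.71200561523438), 89.9971694946289) [[462.0, 72.0], [597.0, 72.0], [597.0, 220.0], [462.0, 220.0]]
recipe ((543.7754516601562, -176.19998168945312), (112.64637756347656, 100.454833984375), 80.21434020996094)
jar [0.549 0.263 0.084]
purpA [0.667 0.18  0.084]
purpB [0.666 0.335 0.084]
jar [0.551 0.266 0.084]
pA [0.667 0.177 0.084]
pB [0.668 0.335 0.084]
sugar [0.608 0.449 0.125]
bowl [0.43  0.461 0.05 ]
spice [ 0.633 -0.183  0.085]
jar tri (array([0.55663721, 0.27242829, 0.07516742]), np.float64(0.01191695113914176))
corner [0.60282075 0.07343648 0.07509795] 0.01212908557480414
corner [0.46082926 0.07082549 0.07045451] 0.006624492376673128
corner [0.45724982 0.22034023 0.07023659] 0.005304901721383418
corner [0.60002624 0.21973074 0.06999615] 0.0017225188430384124
```

```bash
python3 - <<'E'
from meas import *
R=np.pi
# feasibility check of all poses
for p in [(.608,.268,.2),(.608,.268,.045),(.437,.268,.045)]:
    for yaw in (0,np.pi): 
        q=solve_ik(p,[R,0,yaw]);print(p,yaw,None if q is None else np.round(q,2))
env.command_gripper(.03,10)
env.reach([.608,.268,.2],[R,0,0]) if solve_ik((.608,.268,.2),[R,0,0]) is not None else env.reach([.608,.268,.2],[R,0,np.pi])
print(env.state()['t'],env.state()['grip_width'])
print(env.line_to([.608,.268,.045],vel=.12,max_force=6),env.state()['tcp_pos'],env.state()['t'])
d=vision.grab_frame('scene');f=d['frame'][170:390,140:500]
cv2.imwrite('pics/pre.png',cv2.resize(f,None,fx=2.2,fy=2.2)[:,:,::-1])
E
```

```text
(0.608, 0.268, 0.2) 0 [ 0.24  0.42  1.41 -0.    1.3   1.81]
(0.608, 0.268, 0.2) 3.141592653589793 [ 0.24  0.42  1.41  0.    1.3  -1.33]
(0.608, 0.268, 0.045) 0 [ 0.24  0.61  1.48 -0.    1.04  1.81]
(0.608, 0.268, 0.045) 3.141592653589793 [ 0.24  0.61  1.48  0.    1.04 -1.33]
(0.437, 0.268, 0.045) 0 [ 0.32  0.35  1.89 -0.    0.9   1.89]
(0.437, 0.268, 0.045) 3.141592653589793 [ 0.32  0.35  1.89  0.    0.9  -1.25]
5.2 0.03022923211582652
False [0.6087397  0.26819149 0.04604569] 6.6417
```

View pics/pre.png

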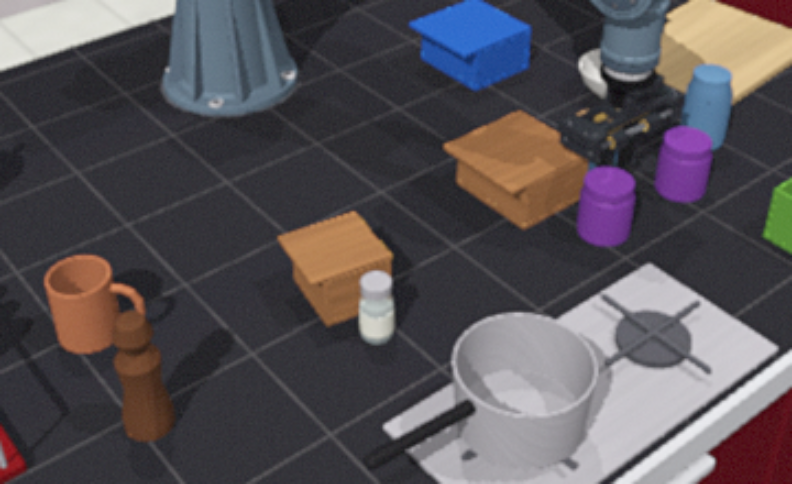

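The gripper stands behind the jar at (620,130), clear of both purple jars. I'll push now and check IK for the lid arc in the same step.

```bash
cat > lid.py <<'E'
from meas import *
from scipy.spatial.transform import Rotation as Ro
H=np.array([.530,.2205,.070])
def pose(c,a,s=1):
    """TCP pose with the fingertips' upper corner at c=(back, up) from the hinge, tool a rad below horizontal"""
    z=np.array([0,np.cos(a),-np.sin(a)]);n=np.array([0,np.sin(a),np.cos(a)]);y=np.array([s,0,0.])
    M=np.c_[np.cross(y,z),y,z]
    return H+[0,c[0],c[1]]-.009*n-.017*z, Ro.from_matrix(M).as_euler('xyz')
E
python3 - <<'E'
from lid import *
print(env.line_to([.437,.268,.045],vel=.06,max_force=12),env.state()['tcp_pos'],env.state()['force'],env.state()['t'])
env.line_to([.485,.268,.045],vel=.12); env.line_to([.485,.268,.2],vel=.2)
for a in (35,45,55):
  for s in (1,-1):
    o=[]
    for c in [(-.25,-.03),(-.15,-.023),(-.128,-.023),(-.09,.09),(0,.13),(.035,.12),(-.1,.16)]:
        p,r=pose(c,np.radians(a),s);q=solve_ik(p,r);o.append(None if q is None else np.round(q,2).tolist())
    print(a,s,o)
print(env.state()['t'])
E
```

```text
False [0.43711682 0.26799283 0.04500012] [1.49977877 0.44527857 0.8287896 ] 9.6917
35 1 [[-0.7, 0.73, 1.63, 0.68, 1.53, -1.0], [-0.55, 0.66, 1.74, 0.78, 1.43, -0.96], [-0.52, 0.66, 1.76, 0.8, 1.41, -0.95], [-0.46, 0.42, 1.81, 0.83, 1.51, -0.78], [-0.3, 0.32, 1.84, 0.91, 1.45, -0.64], [-0.23, 0.34, 1.85, 0.94, 1.4, -0.63], [-0.47, 0.3, 1.79, 0.82, 1.61, -0.69]]
35 -1 [[-0.7, 0.73, 1.63, 0.68, 1.53, 2.14], [-0.55, 0.66, 1.74, 0.78, 1.43, 2.18], [-0.52, 0.66, 1.76, 0.8, 1.41, 2.19], [-0.46, 0.42, 1.81, 0.83, 1.51, 2.36], [-0.3, 0.32, 1.84, 0.91, 1.45, 2.5], [-0.23, 0.34, 1.85, 0.94, 1.4, 2.51], [-0.47, 0.3, 1.79, 0.82, 1.61, 2.45]]
45 1 [[-0.65, 0.63, 1.69, 0.61, 1.4, -0.94], [-0.5, 0.56, 1.79, 0.7, 1.31, -0.87], [-0.47, 0.56, 1.8, 0.72, 1.29, -0.85], [-0.4, 0.33, 1.82, 0.72, 1.41, -0.68], [-0.24, 0.25, 1.83, 0.78, 1.37, -0.52], [-0.17, 0.27, 1.83, 0.8, 1.32, -0.49], [-0.42, 0.23, 1.78, 0.7, 1.53, -0.6]]
45 -1 [[-0.65, 0.63, 1.69, 0.61, 1.4, 2.2], [-0.5, 0.56, 1.79, 0.7, 1.31, 2.27], [-0.47, 0.56, 1.8, 0.72, 1.29, 2.29], [-0.4, 0.33, 1.82, 0.72, 1.41, 2.47], [-0.24, 0.25, 1.83, 0.78, 1.37, 2.62], [-0.17, 0.27, 1.83, 0.8, 1.32, 2.65], [-0.42, 0.23, 1.78, 0.7, 1.53, 2.55]]
55 1 [[-0.59, 0.54, 1.74, 0.52, 1.28, -0.85], [-0.43, 0.48, 1.82, 0.59, 1.2, -0.75], [-0.4, 0.47, 1.83, 0.61, 1.18, -0.73], [-0.33, 0.26, 1.82, 0.59, 1.33, -0.55], [-0.16, 0.2, 1.8, 0.63, 1.31, -0.38], [-0.09, 0.22, 1.8, 0.64, 1.26, -0.34], [-0.35, 0.17, 1.78, 0.57, 1.46, -0.49]]
55 -1 [[-0.59, 0.54, 1.74, 0.52, 1.28, 2.29], [-0.43, 0.48, 1.82, 0.59, 1.2, 2.39], [-0.4, 0.47, 1.83, 0.61, 1.18, 2.41], [-0.33, 0.26, 1.82, 0.59, 1.33, 2.59], [-0.16, 0.2, 1.8, 0.63, 1.31, 2.76], [-0.09, 0.22, 1.8, 0.64, 1.26, 2.8], [-0.35, 0.17, 1.78, 0.57, 1.46, 2.65]]
11.1667
```

```bash
python3 - <<'E'
from lid import *
a=np.radians(45)
env.reach(*pose((-.18,.12),a,-1))
d=vision.grab_frame('top');s=vision.grab_frame('scene')
for n,x in(('top',d),('scene',s)): print(n,[(np.round(b['bbox']).tolist(),round(b['p'],2)) for b in nets.boxes_of(x,'jar')])
j=[b['bbox'] for b in nets.boxes_of(d,'jar')]
for b in j: print(at_z(d,(b[0]+b[2])/2,(b[1]+b[3])/2,.06).round(3))
print(env.state()['t'],env.state()['tcp_pos'])
A=cv2.resize(d['frame'][140:290,140:420],(560,300));B=cv2.resize(s['frame'][180:330,220:500],(560,300))
cv2.imwrite('pics/mid.png',np.vstack([A,B])[:,:,::-1])
E
```

```text
top [([249.0, 146.0, 274.0, 175.0], 0.81), ([219.0, 236.0, 244.0, 260.0], 0.79), ([200.0, 145.0, 228.0, 170.0], 0.75)]
scene [([439.0, 226.0, 467.0, 261.0], 0.94), ([405.0, 247.0, 430.0, 281.0], 0.89), ([361.0, 198.0, 385.0, 226.0], 0.8), ([343.0, 224.0, 409.0, 258.0], 0.19)]
[0.661 0.18  0.06 ]
[0.386 0.264 0.06 ]
[0.669 0.329 0.06 ]
12.4 [0.52986119 0.02403551 0.19588136]
```

View pics/mid.png

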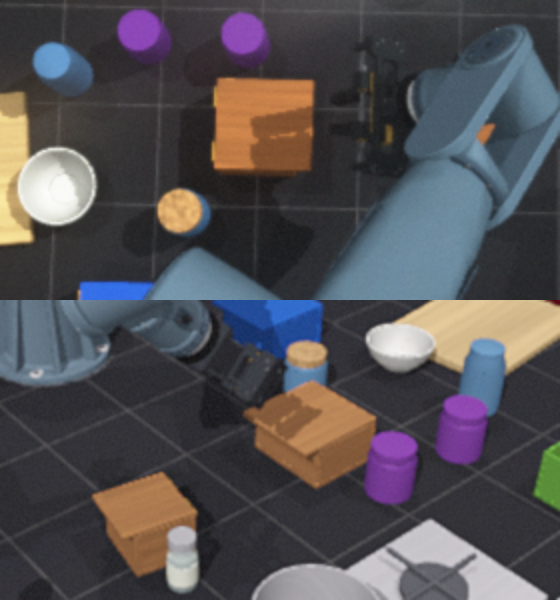

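The jar stands upright at (183,212) in the stitched image, x≈0.39, about 140 mm to the side of the box centre, so it is clear. Next is the lid.

```bash
python3 - <<'E'
from lid import *
a=np.radians(45);T=lambda c:pose(c,a,-1)[0].tolist()
print(env.line_to(T((-.175,-.026)),vel=.1,max_force=5),env.state()['force'])
print(env.line_to(T((-.130,-.026)),vel=.05,max_force=3),env.state()['tcp_pos'],env.state()['force'],env.state()['t'])
s=vision.grab_frame('scene');cv2.imwrite('pics/under.png',cv2.resize(s['frame'][190:300,270:430],(800,550))[:,:,::-1])
E
```

```text
False [ 0.62413223 -0.19736944  0.15596341]
False [0.53012587 0.07189866 0.04966345] [-0.20870774  0.42933756 -1.15010591] 15.0583
```

View pics/under.png

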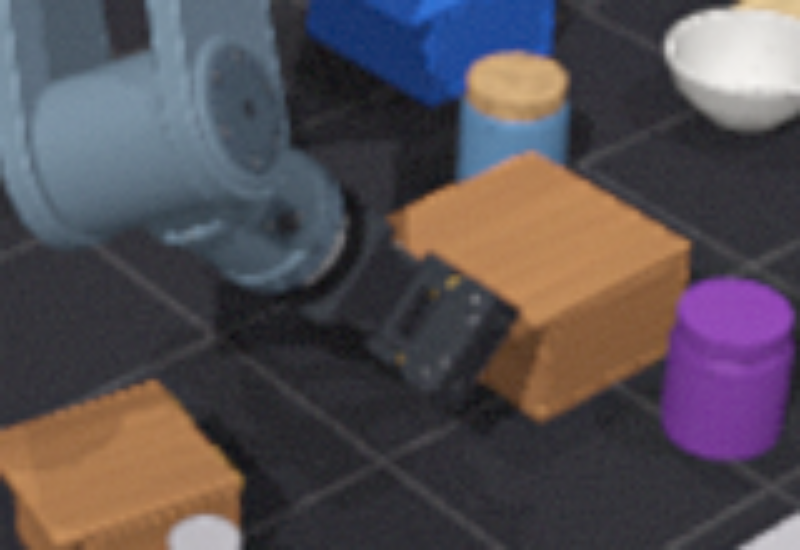

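The fingers are under the lip, and -1.15 N on the tool is the lid's weight starting to rest on them. Now I'll drive the fingertip around the hinge arc.

```bash
python3 - <<'E'
from lid import *
a=np.radians(45);T=lambda c:pose(c,a,-1)[0].tolist()
for deg in (0,15,30,45,60,75,87,97,105):
    f=np.radians(deg);hit=env.line_to(T((-.128*np.cos(f),.128*np.sin(f))),vel=.08,max_force=10)
    print(deg,hit,np.round(env.state()['force'],2))
    if hit: break
s=vision.grab_frame('scene');cv2.imwrite('pics/over.png',cv2.resize(s['frame'][150:330,250:490],(800,600))[:,:,::-1])
print(env.state()['t'])
E
```

```text
0 False [ 0.41 -2.54 -1.23]
15 False [ 0.51 -1.05 -0.39]
30 False [ 0.16 -2.18 -0.5 ]
45 False [ 0.12 -1.06 -0.08]
60 False [0.16 0.8  0.15]
75 False [ 0.07 -0.8   0.  ]
87 False [ 0.03 -0.34  0.31]
97 False [-0.99  0.21  0.3 ]
105 False [-0.65  0.74  0.64]
19.75
```

View pics/over.png

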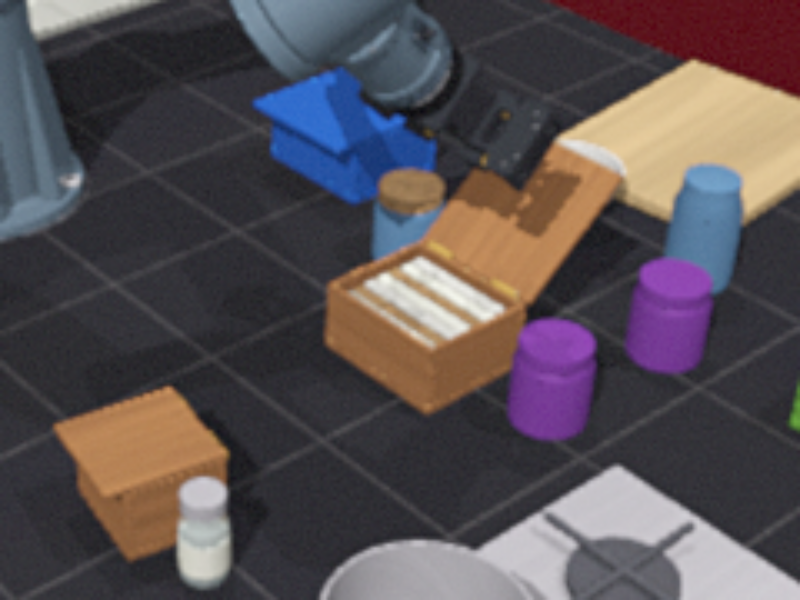

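The lid lies fully back at (540,220), and the jar, purple jars and smaller box are undisturbed. I'll retreat, check once more and hand in.

```bash
python3 - <<'E'
from lid import *
a=np.radians(45)
env.line_to(pose((-.1,.2),a,-1)[0].tolist(),vel=.12)
env.sleep(1)
d=vision.grab_frame('top');s=vision.grab_frame('scene')
A=cv2.resize(d['frame'][140:290,140:420],(560,300));B=cv2.resize(s['frame'][180:330,220:500],(560,300))
cv2.imwrite('pics/end.png',np.vstack([A,B])[:,:,::-1]);print(env.state()['t'],env.state()['force'])
E
```

```text
22.275 [-1.20136336  0.54875451 -0.09815224]
```

View pics/end.png

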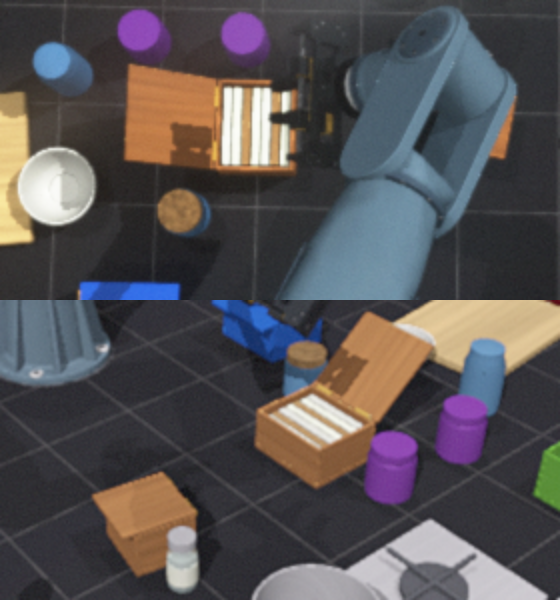

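The lid rests open at (170,115) in the top view, the jar is clear at (183,212), and the gripper is touching nothing.

```bash
python3 -c "
from station import hand_in
print(hand_in())"
```

```text
the job is handed in; nothing more can be done
None
```

I pushed the jar clear (about 140 mm to the side of the tea box's centre), then flipped the lid fully back, where it lay open on its own in the last picture with nothing else visibly moved; the job was handed in after about 22 s of robot time.

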